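# Clamp a workpiece in a ratchet bar clamp

### The arm

A 6-joint arm with a two-finger parallel gripper is mounted at the origin on a cart in front of the work surface, level with it; the furniture and walls round the work are solid. World frame = base frame: x ahead of the robot, y to its left, z up, the work surface at z = 0. Lengths are in m, angles in rad, forces in N, time in s.
With the tool pointing down it reaches from about 0.3 to 0.875 m from the base axis. Payload 6.4 kg.
Tool frame: the origin (TCP) lies midway between the tips of the shut fingers; the grasp point (between the pads) lies 19 mm behind it; z points along the fingers, y is the line along which they close (so a half turn about z gives the same grasp; the last joint's range is limited). The gripper opens to 85 mm and grips with 20 to 120 N. Pads are 22 mm wide; open, the fingers measure 114 mm over their backs; the gripper's body (76 mm by 85 mm) begins 54 mm behind the grasp point. The pads swing forward as they close: fully open they stand 13 mm farther back than shut.
Start: joints at [1.051, 0.181, 1.607, -0, 1.354, -0.206], TCP at [0.177, 0.547, 0.196] pointing down, gripper open.
Joint ranges: [-2.99, 2.99], [-0.89, 2.07], [0.3, 2.58], [-1.14, 4.28], [0, 2.63], [-3.12, 3.12]. Speed limits (rad/s): [2.57, 2.57, 3.01, 3.14, 3.14, 3.14].

### API

Orientations are given as a unit quaternion [w, x, y, z].
In Python, from bench import sensors, vision, ctrl gives the robot as it stands.
- The arm moves only by the tool carry_out, never from a script. Its argument "deltas" is text: rows parted by semicolons, each of 7 numbers parted by spaces: the shift along the tool's x, y, z in mm, then the turn, a rotation vector about the tool's x, y, z in rad, then the closure, from 0 (fully open) to 1 (shut). In form: tx ty tz ax ay az claw; .... A call has 1 to 12 rows; each row is the pose to reach, as a shift and turn from the pose commanded when the call began, along the tool's axes at that moment; what a row does not reach only later rows make up. A row lasts 1/8 s, in which the tool goes at most 62.5 mm and 10.7 degrees, less where a joint would pass 70% of its speed; a pose out of reach is approached as far as the arm can. A call with a gripper value outside its range is refused whole. The fingers move at their own pace and stop on an object; the grip force is fixed at half the most. Time passes only in rows, so rows that repeat a pose let the fingers close. It gives the time, the measured TCP pose, the force, the opening and the grip force at its end, in the units of the state.
- sensors.get_obs(): the state, without advancing time (a new reading comes with each control period).
- vision.camera(name): name is "scene" or "top"; returns the picture (420x560x3 uint8, blue, green, red); there is no depth.
- vision.camera_model(name): a dict with "K" (3x3 intrinsics, pixels), "k1" (the pictures are not rectified: a ray, as slopes to the right and down, at radius r is drawn at 1 + k1 r^2 times it, then the intrinsics apply), "extrinsics" (4x4, takes a point from world to camera coordinates). Camera axes: x right, y down, z forward; pixel columns grow to the right and rows downward; lengths in m; the calibration is good to about 2 mm. A picture is of the moment at which its call begins. camera_model takes no time and is no camera call.
- ctrl.hand_in(): hands the job in; it is judged then, once.
The state is a dict: "time_s": time; "q": joint angles; "dq": joint speeds; "joint_efforts": joint torques, N m; "eef_pos": TCP position; "eef_rot": TCP orientation; "wrist_force": force on the tool from outside, world axes, zero at the start; "torque": the same for the moment, N m; "opening": opening from 0.0 (shut) to 1.0 (fully open); "grasp_force": force on a finger pad.
Only numpy, scipy, OpenCV 4.12 (cv2) and the standard library are available. Lean on these libraries where they do the work, as an engineer would, in place of code of your own. Each camera call takes 0.05 s, during which the arm holds its last target. There are 200 camera calls.

### The job

Clamp the milled aluminium block in the ratchet clamp: throw the red pawl right back so that it stays clear of the teeth, draw the toothed bar out until the block fits, and stand the block flat on the clamp's plate between the jaws, its long side along the bar. Then drop the pawl back onto the teeth and push the bar in until its spring pad is pressed well in against the block, so that the pawl alone keeps the block tight when you let go. Leave the V block and the flange where they are.

Things in the scene. Friction and masses are not known exactly. Their poses are not given: they have to be found in the camera images.
- clamp: Ratchet bar clamp fixed to the bench: steel plate 210 x 58 x 12 mm, green fixed jaw at one end, green guide with toothed bar and red pawl at the other. Origin: underside, on the bar's centre line, 80 mm from the fixed jaw's face. +y along the bar to the fixed jaw, -y to the bar's black grip post, z up. Guide: y -34 to -94 mm, 44 wide, 48 high; pawl cheeks 26 wide, 65 high, y -58 to -89 mm.
- clamp_seat (a point): Point on top of the plate (12 mm above the bench) where the middle of the block's underside comes when clamped: on the centre line, 30 mm from the fixed jaw's face (52 mm wide, 50 mm high). The plate is flat and open on both sides here. Axes as the clamp's.
- pawl_pivot (a point): The pawl's hinge axis (along the clamp's x), 54 mm above the bench, at y = -70 mm in the clamp's frame.
- pawl_knob (a point): Centre of the pawl's black ball knob, 19 mm in diameter, on a 7.6 mm stem. With the pawl down it is 82 mm above the bench and 32 mm nearer to the fixed jaw than the pivot; it swings about the pivot at a radius of 42.5 mm.
- pawl (a joint): Angle of the pawl, rad: about 0 with its nose at the root of the teeth (up to 0.1 on a tooth), growing as the knob swings up over the pivot and back towards the grip post, to its stop at 1.95. Only gravity moves it: past about 1.0 it falls back and stays thrown, short of about 0.8 it falls onto the teeth.
- bar (a joint): How far the toothed bar is drawn out, m: 0 run right in, 0.062 at the stop. The free gap between pad and fixed jaw is 20 mm plus this. With the pawl down it goes in, clicking over 5 mm teeth, but cannot come out; with the pawl thrown it slides both ways against about 1.5 N and stays where it is left.
- bar_grip (a point): Middle of the black upright grip post at the free end of the bar, 70 mm above the bench; the post is round, 18 mm in diameter, from 49 to 88 mm high. It moves with the bar, at y = -137 mm minus the bar's travel in the clamp's frame.
- pad (a joint): How far the spring pad on the bar's inner end (rubber faced, 34 x 30 mm) is pressed in, m: 0 free, 0.009 fully pressed. It takes about 2.4 N to start and 13 N when fully pressed. When the bar is let go the pawl may give back up to one tooth (5 mm), so press it nearly fully.
- alu_block: The workpiece: pale milled aluminium block, 45 (x) x 60 (y) x 32 mm high, 0.22 kg, with two bores in its top. Origin: centre of its underside.
- v_block: Dark grey steel V block, 50 x 60 x 40 mm; to be left alone. Origin: centre of its underside.
- flange: Grey turned flange, 64 mm in diameter, 35 mm high; to be left alone. Origin: centre of its underside.
Things that resemble listed ones, but are neither listed nor needed, are in the scene too. What is shaped like the alu_block but orange or yellow is not meant.

How it is judged:
By the outcome, as a careful person would: the job done as asked, in the order asked, and still so for the second after the job is handed in, with the robot touching nothing.
It also fails if it takes over 58 s, if anything falls off the work surface, if the arm or the gripper's body presses on something with over 40 N, if the wrist force passes 120 N, or if a joint passes its speed limit or range.

## Working session

There is one attempt and no reset: what is moved stays moved. The work goes in short steps, Python scripts to look and compute and a tool call to move; the robot and the scene stay as the last step left them, time stands still between calls to the robot, and variables do not carry over. Pictures are saved under pics/ and viewed, at most 10 in all, crops included, and the job is handed in when it is done.

Besides the shell and the picture viewer there is one more tool, called after "Emit:" as a command line: name --argument value ..., lists and objects as JSON in quotes. carry_out: Moves the arm, as the interface text tells. Its arguments: {"type":"object","properties":{"deltas":{"type":"string"}},"required":["deltas"]}

```bash
mkdir -p pics; ls; python3 - <<'E'
from bench import sensors, vision, ctrl
import cv2,json
for n in("scene","top"):
    cv2.imwrite(f"pics/{n}0.png",vision.camera(n)); m=vision.camera_model(n); print(n,m)
print(sensors.get_obs())
E
```

```text
pics
scene {'K': array([[499.50080689,   0.        , 282.70896369],
       [  0.        , 499.50080689, 213.53055143],
       [  0.        ,   0.        ,   1.        ]]), 'k1': -0.1418993944770495, 'extrinsics': array([[ 0.88928977, -0.45684395,  0.02138487, -0.48744485],
       [-0.20825774, -0.44613659, -0.87039695,  0.28177131],
       [ 0.40717616,  0.76958154, -0.49188599,  0.86251376],
       [ 0.        ,  0.        ,  0.        ,  1.        ]])}
top {'K': array([[493.19724372,   0.        , 282.35161163],
       [  0.        , 493.19724372, 208.38997205],
       [  0.        ,   0.        ,   1.        ]]), 'k1': 0.04846837573649803, 'extrinsics': array([[ 0.00634594, -0.99982667,  0.01750314,  0.15049513],
       [-0.98769509, -0.00900223, -0.15613252,  0.62917737],
       [ 0.15626303, -0.01629696, -0.98758102,  1.07875123],
       [ 0.        ,  0.        ,  0.        ,  1.        ]])}
{'time_s': 0.1, 'q': array([ 1.05067535e+00,  1.81462208e-01,  1.60788257e+00, -2.64909586e-06,
        1.35377477e+00, -2.06295329e-01]), 'dq': array([ 1.46840705e-03, -4.32801382e-03, -2.58924132e-03,  9.24178897e-05,
       -8.74473320e-04,  1.34584548e-03]), 'joint_efforts': array([ 2.20259540e-04, -4.45881450e+01, -3.52237093e+01, -2.20593902e-04,
        4.29047315e-03,  1.77267566e-06]), 'eef_pos': array([0.17721591, 0.54645458, 0.19528912]), 'eef_rot': array([-2.70023620e-04,  1.56269380e-01,  9.87714178e-01, -7.14097817e-04]), 'wrist_force': array([-1.05100381,  0.64251706, -0.13803355]), 'torque': array([ 0.0031995 , -0.02323166, -0.01093382]), 'grasp_force': 0.0, 'opening': 1.00090051564459}
```

View pics/scene0.png

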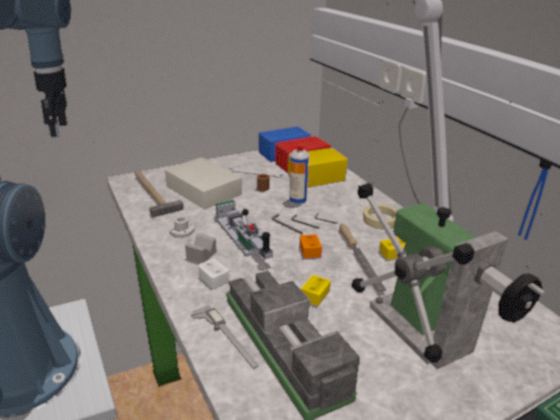

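View pics/top0.png

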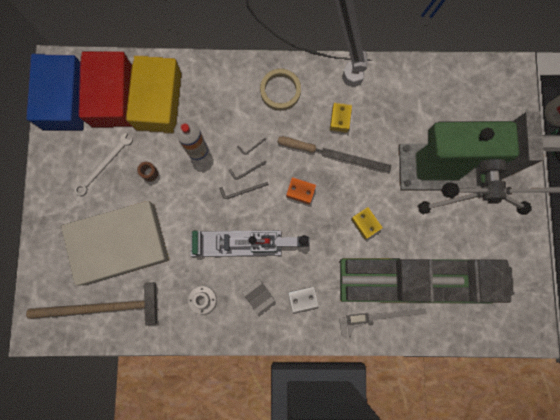

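The candidates, by top-picture pixel, are the pale block with two bores (303,299), orange (301,190), yellow (367,223) and yellow (341,117). The V block is at (260,298) and the flange at (202,299). I choose (303,299). The clamp runs from the green jaw at (196,243) to the grip post at (303,242).

```bash
cat > h.py <<'E'
import numpy as np, cv2
from bench import vision
def pix2w(n,uv,z):
    m=vision.camera_model(n);K=m["K"];E=m["extrinsics"]
    d=cv2.undistortPoints(np.array(uv,float).reshape(-1,1,2),K,np.array([m["k1"],0,0,0,0.]),).reshape(-1,2)
    R,t=E[:3,:3],E[:3,3]; c=-R.T@t
    r=np.c_[d,np.ones(len(d))]@R
    return c+r*((np.broadcast_to(z,len(d))-c[2])/r[:,2])[:,None]
def w2pix(n,P):
    m=vision.camera_model(n);E=m["extrinsics"]
    return cv2.projectPoints(np.array(P,float).reshape(-1,1,3),cv2.Rodrigues(E[:3,:3])[0],E[:3,3],m["K"],np.array([m["k1"],0,0,0,0.]))[0].reshape(-1,2)
def crop(n,img,x0,y0,x1,y1,s,f):
    cv2.imwrite(f,cv2.resize(img[y0:y1,x0:x1],None,fx=s,fy=s,interpolation=cv2.INTER_CUBIC))
E
python3 - <<'E'
from h import *
a=cv2.imread("pics/top0.png"); crop("top",a,185,220,325,325,5.7,"pics/c1.png")
b=cv2.imread("pics/scene0.png"); crop("s",b,160,185,300,290,5.7,"pics/c2.png")
E
```

```text
(no output)
```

View pics/c1.png

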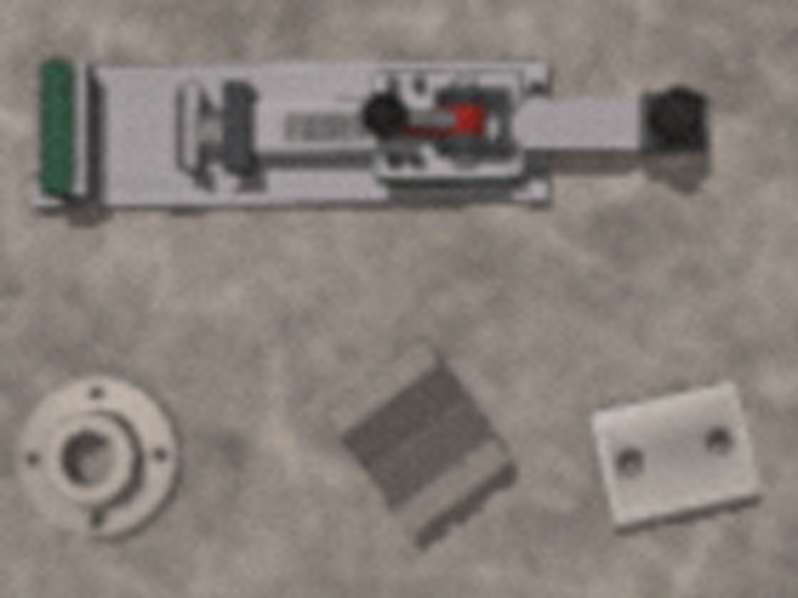

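View pics/c2.png

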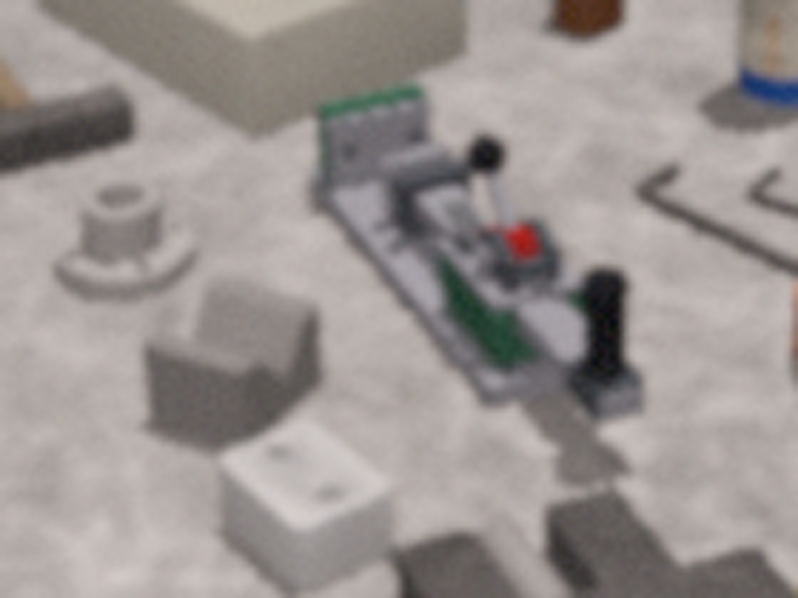

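Block confirmed: it is pale with two bores, and its top corners in crop 1 are (592,415), (735,383), (762,492) and (617,528). The knob is at (385,115), the post top at (678,118), and the jaw edge at about x=78. In crop 2 the knob is at (486,153).

```bash
python3 - <<'E'
from h import *
np.set_printoptions(precision=4,suppress=True)
t=lambda c:(np.array(c)+.5)/5.7-.5+[185,220]
s=lambda c:(np.array(c)+.5)/5.7-.5+[160,185]
B=pix2w("top",t([(592,415),(735,383),(762,492),(617,528)]),.032)
print("block",B,B.mean(0),[np.linalg.norm(B[i]-B[(i+1)%4]) for i in range(4)])
for e in (B[0]-B[1],B[3]-B[2]): print("ang from +y toward +x",np.degrees(np.arctan2(e[0],e[1])))
print("knob top",pix2w("top",t([(385,115)]),.082),"scene",pix2w("scene",s([(486,153)]),.082))
print("post",pix2w("top",t([(678,118)]),.088),"scene",pix2w("scene",s([(604,283)]),.088))
J=pix2w("top",t([(74,58),(74,196)]),.050);print("jaw top edge",J,np.linalg.norm(J[0]-J[1]))
P=pix2w("top",t([(550,63),(550,207),(36,209)]),.012);print("plate",P)
print("scene block top",pix2w("scene",s([(222,460),(326,425),(396,490),(305,530)]),.032))
E
```

```text
block [[0.4389 0.1401 0.032 ]
 [0.4518 0.0835 0.032 ]
 [0.4096 0.073  0.032 ]
 [0.3954 0.1301 0.032 ]] [0.4239 0.1067 0.032 ] [np.float64(0.05811285929948719), np.float64(0.043496023917241174), np.float64(0.058855470188121733), np.float64(0.044702682743080126)]
ang from +y toward +x -12.785262593457105
ang from +y toward +x -13.967924203761301
knob top [[0.5525 0.2217 0.082 ]] scene [[0.5567 0.2232 0.082 ]]
post [[0.5516 0.1093 0.088 ]] scene [[0.5529 0.0977 0.088 ]]
jaw top edge [[0.5772 0.3463 0.05  ]
 [0.5227 0.3444 0.05  ]] 0.05446808401486238
plate [[0.5809 0.1574 0.012 ]
 [0.522  0.157  0.012 ]
 [0.5198 0.3654 0.012 ]]
scene block top [[0.4005 0.124  0.032 ]
 [0.4458 0.1293 0.032 ]
 [0.4546 0.0768 0.032 ]
 [0.414  0.0676 0.032 ]]
```

```bash
cat > d.py <<'E'
import sys, numpy as np
from bench import sensors
from scipy.spatial.transform import Rotation as R
# args: "x,y,z,yawdeg(of tool y in world)" ... -> deltas from the present pose
o=sensors.get_obs(); q=o["eef_rot"]; r0=R.from_quat(np.r_[q[1:],q[0]])
print("t %.2f"%o["time_s"],"pos",o["eef_pos"].round(4),"yaw %.2f"%np.degrees(np.arctan2(*r0.as_matrix()[1::-1,1])),"q",o["q"].round(2),"F",o["wrist_force"].round(1),"op %.3f"%o["opening"],"g %.1f"%o["grasp_force"])
for a in sys.argv[1:]:
    x,y,z,w=map(float,a.split(",")); w=np.radians(w)
    yy=np.array([np.cos(w),np.sin(w),0]); zz=np.array([0,0,-1.]); M=np.c_[np.cross(yy,zz),yy,zz]
    print(((np.array([x,y,z])-o["eef_pos"])@r0.as_matrix()*1000).round(1),(r0.inv()*R.from_matrix(M)).as_rotvec().round(3))
E
python3 d.py .552,.222,.15,0 .552,.222,.07,0
```

```text
t 0.10 pos [0.1772 0.5465 0.1953] yaw 72.02 q [ 1.05  0.18  1.61 -0.    1.35 -0.21] F [-1.1  0.6 -0.1] op 1.001 g 0.0
[-456.7 -192.8   45.4] [-1.000e-03  1.000e-03  1.257e+00]
[-456.7 -192.7  125.4] [-1.000e-03  1.000e-03  1.257e+00]
```

Emit:
carry_out --deltas "-457 -193 45 0 0 1.257 0.4; -457 -193 45 0 0 1.257 0.4; -457 -193 45 0 0 1.257 0.4; -457 -193 45 0 0 1.257 0.4; -457 -193 45 0 0 1.257 0.4; -457 -193 45 0 0 1.257 0.4; -457 -193 45 0 0 1.257 0.4; -457 -193 45 0 0 1.257 0.4; -457 -193 45 0 0 1.257 0.4; -457 -193 45 0 0 1.257 0.4; -457 -193 45 0 0 1.257 0.4; -457 -193 45 0 0 1.257 0.4"

```text
time_s: 1.6
eef_pos: [0.5518, 0.2234, 0.1513]
eef_rot: [0.0, 0.706, 0.708, 0.0]
wrist_force: [0.1, 1.0, -0.1]
opening: 0.603
grasp_force: 0.0
```

```bash
python3 d.py .552,.222,.07,0.5; python3 - <<'E'
from h import *
a=vision.camera("scene");crop("s",a,180,150,290,240,7,"pics/c3.png")
E
```

```text
t 1.60 pos [0.5518 0.2234 0.1513] yaw 0.11 q [0.19 0.27 1.6  0.   1.28 0.18] F [ 0.1  1.  -0.1] op 0.603 g 0.0
[-1.4  0.2 81.3] [ 0.    -0.    -0.007]
```

View pics/c3.png

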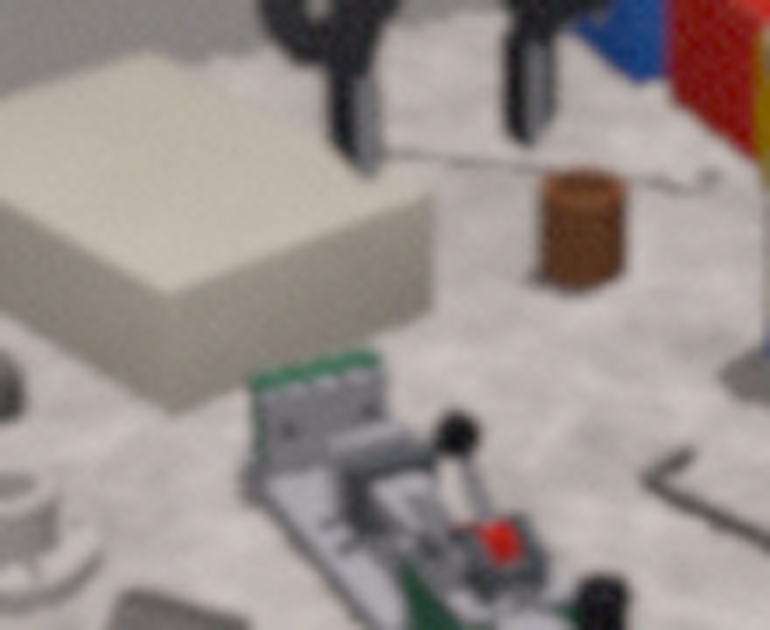

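The fingers straddle the knob at (458,435) in the crop. I'll go down and grip it.

Emit:
carry_out --deltas "-1 0 40 0 0 0 0.4; -1 0 81 0 0 0 0.4; -1 0 81 0 0 0 1; -1 0 81 0 0 0 1; -1 0 81 0 0 0 1; -1 0 81 0 0 0 1"

```text
time_s: 2.4
eef_pos: [0.5537, 0.2215, 0.0718]
eef_rot: [0.001, 0.707, 0.707, 0.001]
wrist_force: [0.4, 0.6, 1.1]
opening: -0.0
grasp_force: 0.0
```

```bash
python3 d.py; python3 - <<'E'
import numpy as np
a0=np.arctan2(28,32)
for a in (0,.2,.4,.6,.8,1.,1.2,1.4,1.6,1.8,1.9): print(a,round(42.5*np.cos(a0+a)-32,1),-round(42.5*np.sin(a0+a)-28,1))
E
```

```text
t 2.40 pos [0.5537 0.2215 0.0718] yaw 0.00 q [ 0.18  0.36  1.65 -0.    1.13  0.18] F [0.4 0.6 1.1] op -0.000 g 0.0
0 -0.0 0.0
0.2 -6.2 -5.8
0.4 -13.4 -10.2
0.6 -21.4 -13.2
0.8 -29.8 -14.4
1.0 -38.3 -14.0
1.2 -46.5 -12.0
1.4 -54.1 -8.3
1.6 -60.9 -3.2
1.8 -66.5 3.2
1.9 -68.8 6.8
```

```bash
python3 - <<'E'
from h import *
a=vision.camera("scene");b=vision.camera("top")
A=cv2.resize(a[165:245,180:280],None,fx=4,fy=4,interpolation=2);B=cv2.resize(b[200:280,210:310],None,fx=4,fy=4,interpolation=2)
cv2.imwrite("pics/c4.png",np.hstack([A,B]))
E
```

```text
(no output)
```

View pics/c4.png

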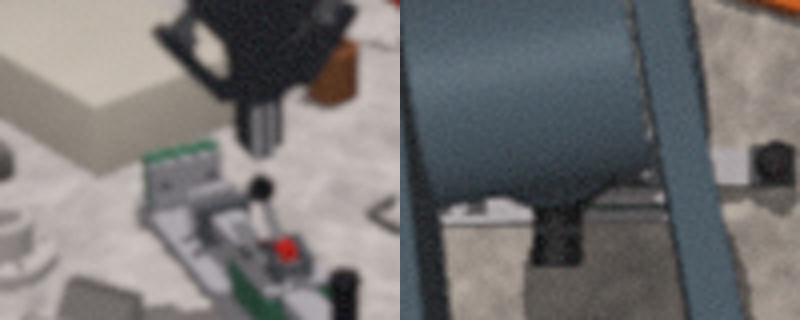

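```bash
python3 - <<'E'
from h import *
np.set_printoptions(precision=4,suppress=True)
P=[.5537,.2215,.0718]
print("tcp->scene,top",w2pix("scene",P),w2pix("top",P))
print("knob->",w2pix("scene",[.552,.222,.082]),w2pix("top",[.552,.222,.082]))
k=(245.2,212.);t=(252.1,239.8)
# triangulate knob
from scipy.optimize import least_squares as L
f=lambda p:np.r_[w2pix("scene",p)[0]-k,w2pix("top",p)[0]-t]
s=L(f,[.55,.22,.08]);print("knob tri",s.x,s.fun)
pt=((604+.5)/5.7-.5+160,(272+.5)/5.7-.5+185);tt=((678+.5)/5.7-.5+185,(118+.5)/5.7-.5+220)
s=L(lambda p:np.r_[w2pix("scene",p)[0]-pt,w2pix("top",p)[0]-tt],[.55,.1,.08]);print("post top",s.x,s.fun)
s=L(lambda p:np.r_[w2pix("scene",p)[0]-(245.5,203.7)],[.5537,.24,.08]) if 0 else None
print(pix2w("scene",[(245.5,203.7)],.0718), w2pix("scene",[[.5537,.2215,.082],[.5537,.2215,.092]]))
E
```

```text
tcp->scene,top [[244.0676 215.63  ]] [[252.4092 239.6397]]
knob-> [[243.2762 212.0545]] [[251.9705 239.9768]]
knob tri [0.5542 0.2211 0.0818] [-0.9552  0.0988  0.3067 -0.8033]
post top [0.5545 0.1082 0.0864] [-1.3666  0.1744  0.4962 -1.2349]
[[0.5814 0.2765 0.0718]] [[243.9979 212.0012]
 [243.9296 208.4144]]
```

The visible fingertips in crop 4, at full-frame (245.5,203.7), sit about 12 px above where the TCP projects (244,215.6). I'll check that against the start picture.

```bash
python3 - <<'E'
from h import *
np.set_printoptions(precision=1,suppress=True)
print("start tcp",w2pix("scene",[[.177,.5465,.195],[.177,.5465,.208],[.177,.5465,.24]]))
P=np.array([.5537,.2215,.0718])
for dz in(0,.02,.03,.04,.073,.1): print(dz,w2pix("scene",P+[0,0,dz])[0],w2pix("top",P+[0,0,dz])[0])
a=cv2.imread("pics/scene0.png");b=vision.camera("scene")
A=cv2.resize(a[60:150,10:110],None,fx=4,fy=4,interpolation=2);B=cv2.resize(b[150:240,195:295],None,fx=4,fy=4,interpolation=2)
for im,P,o in((A,[.177,.5465,.195],(10,60)),(B,P,(195,150))):
    for dz in(0,.019,.073):
        p=(w2pix("scene",np.array(P)+[0,0,dz])[0]-o)*4+1.5; cv2.circle(im,tuple(p.astype(int)),3,(0,0,255),1)
cv2.imwrite("pics/c5.png",np.hstack([A,B]))
E
```

```text
start tcp [[ 61.8 148.8]
 [ 60.9 144.1]
 [ 58.7 132.5]]
0 [244.1 215.6] [252.4 239.6]
0.02 [243.9 208.5] [252.  238.8]
0.03 [243.9 204.9] [251.8 238.3]
0.04 [243.8 201.2] [251.6 237.9]
0.073 [243.6 189. ] [250.9 236.3]
0.1 [243.4 178.7] [250.3 235. ]
```

View pics/c5.png

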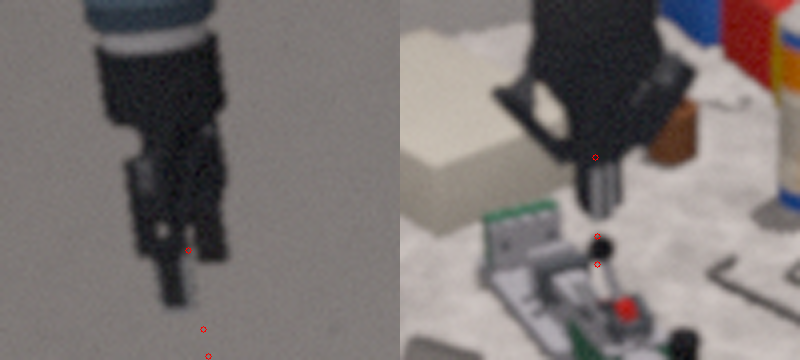

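The fingertips really stand about 33–38 mm higher than the reported TCP. Both pictures show it, while the camera's knob height of 0.082 matches the given value. The y position agrees. I'll open, go down 36 mm further straddling the knob (clear of the 44 mm guide in either case), and grip.

Emit:
carry_out --deltas "0 0 0 0 0 0 0.4; 0 0 0 0 0 0 0.4; 0 0 0 0 0 0 0.4; 0 0 0 0 0 0 0.4; 0 0 18 0 0 0 0.4; 0 0 36 0 0 0 0.4; 0 0 36 0 0 0 1; 0 0 36 0 0 0 1; 0 0 36 0 0 0 1; 0 0 36 0 0 0 1"

```text
time_s: 3.8
eef_pos: [0.5543, 0.2203, 0.0343]
eef_rot: [0.001, 0.707, 0.707, 0.001]
wrist_force: [6.2, -3.5, -6.7]
opening: 0.179
grasp_force: 58.5
```

Emit:
carry_out --deltas "-6 0 -6 0 0 0 1; -13 0 -10 0 0 0 1; -21 0 -13 0 0 0 1; -30 0 -14.5 0 0 0 1; -38 0 -14 0 0 0 1; -46.5 0 -12 0 0 0 1; -54 0 -8 0 0 0 1; -61 0 -3 0 0 0 1; -66 0 3 0 0 0 1"

```text
time_s: 4.92
eef_pos: [0.5526, 0.1549, 0.0308]
eef_rot: [0.0, 0.707, 0.707, 0.0]
wrist_force: [-1.1, 0.1, -0.2]
opening: -0.001
grasp_force: 0.0
```

Emit:
carry_out --deltas "0 0 -60 0 0 0 0.4; 0 0 -120 0 0 0 0.4; 0 0 -120 0 0 0 0.4; 0 0 -120 0 0 0 0.4"

```text
time_s: 5.42
eef_pos: [0.5522, 0.1553, 0.1506]
eef_rot: [-0.0, 0.707, 0.707, -0.0]
wrist_force: [0.9, -0.5, -0.9]
opening: 0.598
grasp_force: 0.0
```

```bash
cat > pawl.py <<'E'
from h import *
import sys
im=vision.camera("scene"); g=cv2.cvtColor(im,cv2.COLOR_BGR2GRAY); k=int(sys.argv[1]); cv2.imwrite(f"pics/s{k}.png",im)
g=cv2.GaussianBlur(g,(0,0),1.2)
a0=np.arctan2(28,32)
for a in np.arange(0,2.0,.15):
    P=[.5542,.189+.0425*np.cos(a0+a),.054+.0425*np.sin(a0+a)]
    p=w2pix("scene",P)[0]+[.9,0]; x,y=p.round().astype(int)
    print("%.2f"%a,p.round(1),g[y,x])
E
python3 pawl.py 1;python3 d.py
```

```text
0.00 [245.2 212.1] 40
0.15 [245.9 211.3] 58
0.30 [246.7 210.9] 84
0.45 [247.6 210.9] 118
0.60 [248.6 211.2] 150
0.75 [249.7 212. ] 169
0.90 [250.8 213.1] 178
1.05 [251.8 214.6] 178
1.20 [252.9 216.4] 177
1.35 [253.9 218.5] 174
1.50 [254.9 220.8] 167
1.65 [255.7 223.3] 158
1.80 [256.5 225.9] 125
1.95 [257.1 228.5] 106
t 5.47 pos [0.5515 0.1552 0.1496] yaw -0.00 q [0.07 0.22 1.65 0.   1.27 0.07] F [ 0.7 -0.9  0.3] op 0.598 g 0.0
```

The pawl is still down because the grip slipped off the ball. I'll push it back with the shut fingers from the jaw side instead, tips at a true height of about 70 mm, and watch the contact forces.

Emit:
carry_out --deltas "55 1 0 0 0 0 1; 104 2 0 0 0 0 1; 104 2 0 0 0 0 1; 104 2 60 0 0 0 1; 104 2 114 0 0 0 1; 104 2 114 0 0 0 1; 95 2 114 0 0 0 1; 86 2 114 0 0 0 1"

```text
time_s: 6.48
eef_pos: [0.5568, 0.2408, 0.0399]
eef_rot: [0.001, 0.707, 0.707, 0.002]
wrist_force: [0.6, -0.6, 0.4]
opening: 0.005
grasp_force: 0.0
```

Emit:
carry_out --deltas "-8 0 0 0 0 0 1; -16 0 0 0 0 0 1; -24 0 0 0 0 0 1; -32 0 0 0 0 0 1; -40 0 0 0 0 0 1; -46 0 0 0 0 0 1"

```text
time_s: 7.22
eef_pos: [0.5562, 0.1974, 0.0397]
eef_rot: [-0.0, 0.707, 0.707, 0.003]
wrist_force: [-3.6, 12.7, 16.9]
opening: 0.001
grasp_force: 16.3
```

```bash
python3 pawl.py 2;python3 d.py
```

```text
0.00 [245.2 212.1] 63
0.15 [245.9 211.3] 53
0.30 [246.7 210.9] 62
0.45 [247.6 210.9] 78
0.60 [248.6 211.2] 90
0.75 [249.7 212. ] 83
0.90 [250.8 213.1] 60
1.05 [251.8 214.6] 31
1.20 [252.9 216.4] 32
1.35 [253.9 218.5] 73
1.50 [254.9 220.8] 156
1.65 [255.7 223.3] 156
1.80 [256.5 225.9] 111
1.95 [257.1 228.5] 98
t 7.28 pos [0.5563 0.1968 0.0398] yaw -0.05 q [0.14 0.39 1.68 0.   1.06 0.14] F [-3.7  8.7 13. ] op 0.001 g 17.2
```

The pawl is now at about 1.12 rad, so pushing works. I'll push it a little further and then back away.

Emit:
carry_out --deltas "-5 0 -4 0 0 0 1; -10 0 -8 0 0 0 1; -14 0 -10 0 0 0 1; -14 0 -10 0 0 0 1; 15 0 -20 0 0 0 1; 30 0 -60 0 0 0 1; 30 0 -110 0 0 0 0.5; 30 0 -110 0 0 0 0.5"

```text
time_s: 8.28
eef_pos: [0.5577, 0.2264, 0.1518]
eef_rot: [0.002, 0.707, 0.707, 0.004]
wrist_force: [0.4, 0.6, -0.1]
opening: 0.421
grasp_force: 0.0
```

```bash
python3 pawl.py 3;python3 d.py
```

```text
0.00 [245.2 212.1] 177
0.15 [245.9 211.3] 177
0.30 [246.7 210.9] 178
0.45 [247.6 210.9] 179
0.60 [248.6 211.2] 180
0.75 [249.7 212. ] 181
0.90 [250.8 213.1] 180
1.05 [251.8 214.6] 172
1.20 [252.9 216.4] 170
1.35 [253.9 218.5] 163
1.50 [254.9 220.8] 160
1.65 [255.7 223.3] 151
1.80 [256.5 225.9] 71
1.95 [257.1 228.5] 33
t 8.32 pos [0.5559 0.2258 0.149 ] yaw 0.02 q [0.19 0.28 1.59 0.   1.27 0.19] F [-0.7 -1.1 -0.8] op 0.495 g 0.0
```

Thrown to its stop at 1.95. Next I'll grip the post and draw the bar out.

Emit:
carry_out --deltas "-60 -1 0 0 0 0 0.5; -118 -2 0 0 0 0 0.5; -118 -2 0 0 0 0 0.5; -118 -2 60 0 0 0 0.5; -118 -2 110 0 0 0 0.5; -118 -2 126 0 0 0 0.5; -118 -2 126 0 0 0 1; -118 -2 126 0 0 0 1; -118 -2 126 0 0 0 1; -118 -2 126 0 0 0 1"

```text
time_s: 9.57
eef_pos: [0.5569, 0.1078, 0.0222]
eef_rot: [0.003, 0.707, 0.707, 0.003]
wrist_force: [15.3, 1.0, -21.7]
opening: 0.201
grasp_force: 58.9
```

```bash
python3 d.py
```

```text
t 9.57 pos [0.5569 0.1078 0.0222] yaw -0.02 q [-0.02  0.37  1.75  0.    1.   -0.02] F [ 15.3   1.  -21.7] op 0.201 g 58.9
```

Emit:
carry_out --deltas "-8 0 0 0 0 0 1; -16 0 0 0 0 0 1; -24 0 0 0 0 0 1; -32 0 0 0 0 0 1; -40 0 0 0 0 0 1; -44 0 0 0 0 0 1; -44 0 0 0 0 0 1"

```text
time_s: 10.45
eef_pos: [0.5579, 0.0628, 0.0223]
eef_rot: [0.004, 0.707, 0.707, 0.004]
wrist_force: [18.9, -1.3, -25.3]
opening: 0.202
grasp_force: 59.0
```

Emit:
carry_out --deltas "0 0 0 0 0 0 0.5; 0 0 0 0 0 0 0.5; 0 0 0 0 0 0 0.5; 0 0 -50 0 0 0 0.3; 0 0 -110 0 0 0 0; 0 -60 -130 0 0 0 0; 44 -120 -130 0 0 -0.2 0; 44 -134 -130 0 0 -0.23 0; 44 -134 -130 0 0 -0.23 0; 44 -134 -130 0 0 -0.23 0"

```text
time_s: 11.7
eef_pos: [0.4197, 0.1071, 0.1518]
eef_rot: [0.001, 0.622, 0.783, 0.0]
wrist_force: [0.2, -0.2, -0.1]
opening: 1.0
grasp_force: 0.0
```

```bash
python3 pawl.py 4|tail -2; python3 d.py .424,.107,.15,13.4 .424,.107,-0.028,13.4; python3 - <<'E'
from h import *
np.set_printoptions(precision=4,suppress=True)
a=cv2.imread("pics/s4.png");b=vision.camera("top");cv2.imwrite("pics/t4.png",b)
A=cv2.resize(a[180:280,170:290],None,fx=3.3,fy=3.3,interpolation=2);B=cv2.resize(b[220:320,190:310],None,fx=3.3,fy=3.3,interpolation=2)
cv2.imwrite("pics/c6.png",np.hstack([A,B]))
E
```

```text
1.80 [256.5 225.9] 73
1.95 [257.1 228.5] 36
t 11.75 pos [0.4198 0.1069 0.1516] yaw 13.11 q [-0.03 -0.1   1.99 -0.    1.25 -0.25] F [-0.7 -0.1 -1.4] op 0.999 g 0.0
[-0.9  4.1  1.6] [ 0.001  0.    -0.005]
[ -0.8   3.9 179.6] [ 0.001  0.    -0.005]
```

View pics/c6.png

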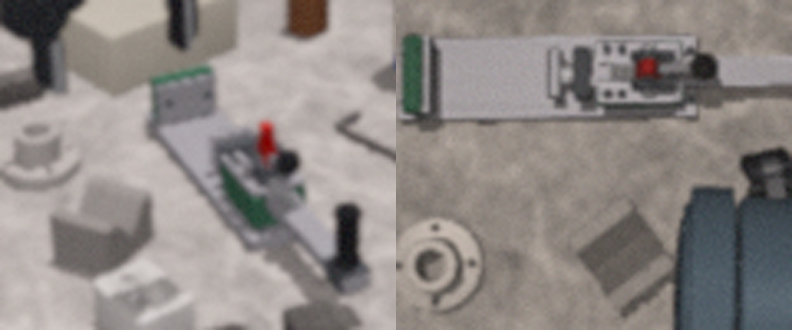

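The pawl is thrown with its red nose up, and the bar is out, with a gap of about 79 mm (pad x=550, jaw face x=432 in the right crop). The open fingertips are at about (48,88) and (182,45) in the left crop. I'll use these to check the tool offset again and refine the clamp line.

```bash
python3 - <<'E'
from h import *
np.set_printoptions(precision=4,suppress=True)
P=np.array([.4198,.1069,.1516])
for dz in(0,.013,.03,.04,.05,.06,.07): print(dz,w2pix("scene",P+[0,0,dz])[0])
d=np.array([np.cos(.229),np.sin(.229),0])
for s in(-.05,.05): print(s,w2pix("scene",P+[0,0,.047]+s*d)[0])
t=lambda c:(np.array(c)+.5)/3.3-.5+[190-396/3.3,220]
print("jaw face top",pix2w("top",t([(428,37),(428,112)]),.05),"plate",pix2w("top",t([(698,38),(698,117),(425,121),(440,38)]),.012))
print("knob",pix2w("top",t([(704,67)]),.073), "pad face",pix2w("top",t([(549,75)]),.045))
E
```

```text
0 [206.3416 220.5595]
0.013 [206.0037 215.1592]
0.03 [205.5594 207.9961]
0.04 [205.2968 203.7284]
0.05 [205.0334 199.4202]
0.06 [204.7692 195.0712]
0.07 [204.5042 190.6812]
-0.05 [183.9055 208.0071]
0.05 [225.2757 193.8072]
jaw face top [[0.5747 0.3422 0.05  ]
 [0.5236 0.3405 0.05  ]] plate [[0.5797 0.1572 0.012 ]
 [0.5238 0.1568 0.012 ]
 [0.5197 0.3481 0.012 ]
 [0.5782 0.3395 0.012 ]]
knob [[0.5534 0.1539 0.073 ]] pad face [[0.5497 0.2596 0.045 ]]
```

Emit:
carry_out --deltas "-2.5 4.7 60 0 0 -0.005 0; -2.5 4.7 120 0 0 -0.005 0; -2.5 4.7 160 0 0 -0.005 0; -2.5 4.7 179 0 0 -0.005 0; -2.5 4.7 179 0 0 -0.005 0; -2.5 4.7 179 0 0 -0.005 1; -2.5 4.7 179 0 0 -0.005 1; -2.5 4.7 179 0 0 -0.005 1; -2.5 4.7 179 0 0 -0.005 1; -2.5 4.7 179 0 0 -0.005 1"

```text
time_s: 13.05
eef_pos: [0.4254, 0.1059, -0.0265]
eef_rot: [0.001, 0.619, 0.785, 0.001]
wrist_force: [-0.3, -0.6, 6.2]
opening: 0.511
grasp_force: 62.0
```

```bash
python3 d.py
```

```text
t 13.05 pos [ 0.4254  0.1059 -0.0265] yaw 13.47 q [-0.03  0.23  2.08 -0.    0.82 -0.26] F [-0.3 -0.6  6.2] op 0.511 g 62.0
```

Gripped (opening about 45 mm). Lift and carry it to above the seat.

```bash
python3 d.py .5515,.306,.075,0.8 .5515,.306,-.0135,.8
```

```text
t 13.05 pos [ 0.4254  0.1059 -0.0265] yaw 13.47 q [-0.03  0.23  2.08 -0.    0.82 -0.26] F [-0.3 -0.6  6.2] op 0.511 g 62.0
[ 165.1  169.6 -101.1] [0.003 0.001 0.221]
[165.2 169.3 -12.6] [0.003 0.001 0.221]
```

Emit:
carry_out --deltas "0 0 -30 0 0 0 1; 0 0 -70 0 0 0 1; 0 0 -101 0 0 0 1; 0 0 -101 0 0 0 1"

```text
time_s: 13.55
eef_pos: [0.4261, 0.106, 0.0757]
eef_rot: [0.003, 0.619, 0.785, 0.002]
wrist_force: [-0.3, -0.3, -2.0]
opening: 0.515
grasp_force: 62.2
```

```bash
python3 d.py .5515,.306,.075,0.8 .5515,.306,-.0135,.8
```

```text
t 13.55 pos [0.4261 0.106  0.0757] yaw 13.48 q [-0.03  0.02  2.05 -0.    1.06 -0.26] F [-0.3 -0.3 -2. ] op 0.515 g 62.2
[165.3 168.6   1.4] [0.006 0.001 0.221]
[165.4 168.1  89.9] [0.006 0.001 0.221]
```

Emit:
carry_out --deltas "30 30 0 0 0 0.04 1; 60 61 0 0 0 0.08 1; 95 97 0 0 0 0.13 1; 130 133 1 0 0 0.18 1; 155 158 1 0 0 0.21 1; 165 169 1 0 0 0.221 1; 165 169 1 0 0 0.221 1; 165 169 1 0 0 0.221 1; 165 169 35 0 0 0.221 1; 165 169 55 0 0 0.221 1; 165 169 55 0 0 0.221 1"

```text
time_s: 14.92
eef_pos: [0.5476, 0.3045, 0.016]
eef_rot: [-0.001, 0.702, 0.712, -0.002]
wrist_force: [-0.7, 0.3, -2.1]
opening: 0.515
grasp_force: 62.1
```

```bash
python3 d.py .5515,.306,-.0135,.8; python3 - <<'E'
from h import *
a=vision.camera("scene");cv2.imwrite("pics/s5.png",a);b=vision.camera("top");cv2.imwrite("pics/t5.png",b)
A=cv2.resize(a[170:260,180:280],None,fx=4,fy=4,interpolation=2);B=cv2.resize(b[210:300,190:290],None,fx=4,fy=4,interpolation=2)
cv2.imwrite("pics/c7.png",np.hstack([A,B]))
E
```

```text
t 14.93 pos [0.5476 0.3045 0.016 ] yaw 0.76 q [ 0.32  0.5   1.58 -0.    1.06  0.31] F [-0.7  0.3 -2.1] op 0.515 g 62.1
[ 1.5  4.1 29.5] [-0.005  0.001 -0.001]
```

View pics/c7.png

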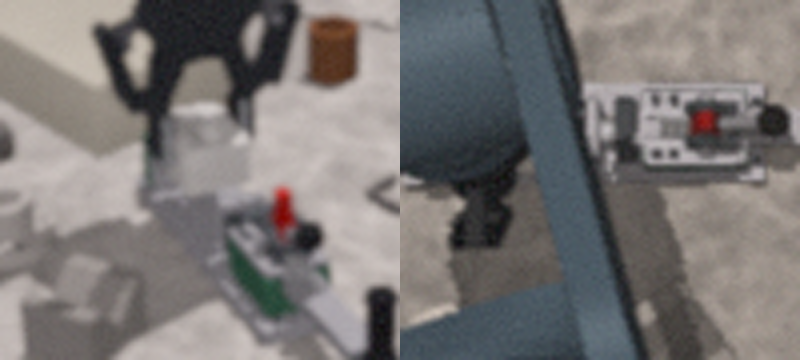

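The block is held level over the seat. In the left crop its front face spans about x 158–250 and its lower edge is at about y 192. I'll compare that with the prediction.

```bash
python3 - <<'E'
from h import *
np.set_printoptions(precision=0,suppress=True)
for y in(.2695,.2745,.2795):
  P=[[x,y,z] for z in(.0425,.0745) for x in(.525,.570)]
  print(y,((w2pix("scene",P)+[.9,0]-[180,170])*4+1.5).tolist())
a=cv2.imread("pics/s5.png"); g=cv2.GaussianBlur(cv2.cvtColor(a,6),(0,0),.8)
for c in (180+175//4,180+205//4,180+235//4): print(c,[(r,int(g[r,c])) for r in range(192,224)])
print(*[int(v) for v in g[210,210:250]])
E
```

```text
0.2695 [[190.4424644708114, 199.6442386556729], [255.81790245419472, 184.71991648911103], [188.69571754031347, 155.4041950585014], [254.91380129951506, 140.8957401463806]]
0.2745 [[187.54041601531128, 196.0581415181424], [252.7543205480074, 181.22711042977346], [185.76533748232748, 151.91127160562235], [251.81696354028372, 137.49455708170478]]
0.2795 [[184.65653570926497, 192.49403658224583], [249.7094901624523, 177.75538993131318], [182.85358784264406, 148.44018306949272], [248.7393730026272, 134.1142991655928]]
223 [(192, 73), (193, 85), (194, 96), (195, 109), (196, 124), (197, 135), (198, 129), (199, 115), (200, 107), (201, 107), (202, 108), (203, 111), (204, 117), (205, 121), (206, 123), (207, 121), (208, 120), (209, 121), (210, 123), (211, 127), (212, 130), (213, 131), (214, 129), (215, 126), (216, 127), (217, 135), (218, 139), (219, 127), (220, 112), (221, 104), (222, 103), (223, 104)]
231 [(192, 130), (193, 130), (194, 138), (195, 160), (196, 185), (197, 193), (198, 182), (199, 162), (200, 147), (201, 146), (202, 148), (203, 149), (204, 145), (205, 142), (206, 144), (207, 151), (208, 157), (209, 158), (210, 158), (211, 157), (212, 155), (213, 155), (214, 153), (215, 153), (216, 151), (217, 143), (218, 128), (219, 113), (220, 105), (221, 103), (222, 103), (223, 104)]
238 [(192, 52), (193, 46), (194, 43), (195, 45), (196, 50), (197, 56), (198, 66), (199, 83), (200, 104), (201, 123), (202, 139), (203, 153), (204, 166), (205, 172), (206, 167), (207, 160), (208, 155), (209, 154), (210, 153), (211, 152), (212, 152), (213, 151), (214, 152), (215, 154), (216, 159), (217, 163), (218, 163), (219, 159), (220, 150), (221, 132), (222, 107), (223, 83)]
182 183 185 185 176 152 120 98 90 90 95 105 115 123 133 145 154 159 161 160 159 158 156 155 154 153 153 153 153 153 154 159 168 175 178 178 178 179 180 181
```

The prediction matches within about 2 mm. Set it down.

Emit:
carry_out --deltas "1 4 10 0 0 0 1; 1 4 18 0 0 0 1; 1 4 24 0 0 0 1; 1 4 28 0 0 0 1; 1 4 29.5 0 0 0 1; 1 4 29.5 0 0 0 1"

```text
time_s: 15.78
eef_pos: [0.5537, 0.3068, -0.0114]
eef_rot: [0.0, 0.702, 0.712, 0.0]
wrist_force: [0.5, -0.4, -1.8]
opening: 0.511
grasp_force: 62.2
```

Emit:
carry_out --deltas "-1 -1 2 0 0 0 1; -1 -1 3 0 0 0 1; -1 -1 3 0 0 0 1"

```text
time_s: 16.15
eef_pos: [0.5527, 0.3058, -0.0143]
eef_rot: [0.0, 0.702, 0.712, 0.0]
wrist_force: [-0.2, 0.5, -1.4]
opening: 0.516
grasp_force: 62.1
```

Emit:
carry_out --deltas "0 0 1 0 0 0 1; 0 0 2 0 0 0 1; 0 0 2 0 0 0 1"

```text
time_s: 16.52
eef_pos: [0.5528, 0.3058, -0.0144]
eef_rot: [0.0, 0.702, 0.712, -0.0]
wrist_force: [-7.8, -4.0, 13.2]
opening: 0.51
grasp_force: 63.9
```

The block is seated. Release, lift and go above the thrown knob. From the held-block picture the fingertips only covered about 8 mm of the block, so the true offset is nearer 45 mm. That also explains the slip on the knob.

Emit:
carry_out --deltas "0 0 -2 0 0 0 0; 0 0 -2 0 0 0 0; 0 0 -2 0 0 0 0; 0 0 -2 0 0 0 0; 0 0 -50 0 0 0 0; 0 0 -110 0 0 0 0.3; -50 1 -164 0 0 0 0.5; -110 2 -164 0 0 0 0.5; -153 2 -164 0 0 0 0.5; -153 2 -164 0 0 0 0.5; -153 2 -164 0 0 0 0.5"

```text
time_s: 17.9
eef_pos: [0.5568, 0.1531, 0.1475]
eef_rot: [-0.0, 0.702, 0.712, 0.0]
wrist_force: [0.3, -0.6, -0.0]
opening: 0.499
grasp_force: 0.0
```

```bash
python3 pawl.py 6|tail -2; python3 d.py .5555,.1525,.017,.8; python3 - <<'E'
from h import *
np.set_printoptions(precision=4,suppress=True)
b=vision.camera("top");cv2.imwrite("pics/t6.png",b);a=cv2.imread("pics/s6.png")
A=cv2.resize(a[180:250,190:280],None,fx=4.4,fy=4.4,interpolation=2);B=cv2.resize(b[215:285,185:275],None,fx=4.4,fy=4.4,interpolation=2)
cv2.imwrite("pics/c8.png",np.hstack([A,B]))
E
```

```text
1.80 [256.5 225.9] 67
1.95 [257.1 228.5] 29
t 17.95 pos [0.5567 0.1537 0.1474] yaw 0.83 q [0.06 0.23 1.65 0.   1.26 0.05] F [-0.7  0.1  0.5] op 0.497 g 0.0
[ -1.2  -1.1 130.4] [-0.    -0.     0.001]
```

View pics/c8.png

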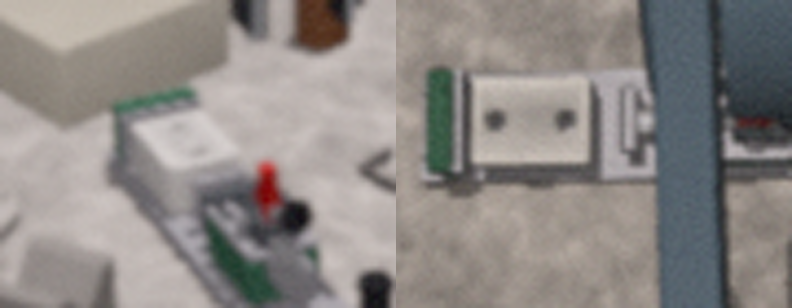

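The block stands flat and square between the jaws (470–595 in the right crop), centred on the jaw, with the pad clear at 622. Now grip the knob.

Emit:
carry_out --deltas "-1 -1 50 0 0 0 0.5; -1 -1 100 0 0 0 0.5; -1 -1 130 0 0 0 0.5; -1 -1 130 0 0 0 0.5; -1 -1 130 0 0 0 1; -1 -1 130 0 0 0 1; -1 -1 130 0 0 0 1; -1 -1 130 0 0 0 1"

```text
time_s: 19.0
eef_pos: [0.5559, 0.1525, 0.0194]
eef_rot: [-0.0, 0.702, 0.712, 0.0]
wrist_force: [-5.3, 1.3, 5.3]
opening: 0.18
grasp_force: 58.5
```

Emit:
carry_out --deltas "0 0 0 0 0 0 0.5; 0 0 0 0 0 0 0.5; 0 0 0 0 0 0 0.5; 0 0 8 0 0 0 0.5; 0 0 8 0 0 0 0.5; 0 0 8 0 0 0 1; 0 0 8 0 0 0 1; 0 0 8 0 0 0 1; 0 0 8 0 0 0 1"

```text
time_s: 20.12
eef_pos: [0.5557, 0.1518, 0.0096]
eef_rot: [-0.0, 0.702, 0.712, -0.0]
wrist_force: [-0.8, -1.3, 0.2]
opening: 0.188
grasp_force: 58.3
```

Emit:
carry_out --deltas "3.3 0 -5.4 0 0 0 1; 9 0 -11.8 0 0 0 1; 15.7 0 -16.9 0 0 0 1; 23.4 0 -20.6 0 0 0 1"

```text
time_s: 20.62
eef_pos: [0.5553, 0.1747, 0.0305]
eef_rot: [0.0, 0.702, 0.712, -0.001]
wrist_force: [0.9, -4.6, -4.7]
opening: 0.186
grasp_force: 58.4
```

Still held, so I'll carry it on over the top.

Emit:
carry_out --deltas "8 0 -2 0 0 0 1; 16.7 0 -2.5 0 0 0 1; 25 0 -1 0 0 0 1; 33 0 2 0 0 0 1; 40 0 6 0 0 0 1"

```text
time_s: 21.25
eef_pos: [0.5546, 0.2147, 0.0256]
eef_rot: [0.0, 0.702, 0.712, -0.001]
wrist_force: [-5.4, -19.5, 12.4]
opening: 0.08
grasp_force: 74.9
```

```bash
python3 d.py .5555,.0625,.02,.8
```

```text
t 21.25 pos [0.5546 0.2147 0.0256] yaw 0.85 q [ 0.17  0.43  1.67 -0.    1.05  0.16] F [ -5.4 -19.5  12.4] op 0.080 g 74.9
[-152.2   -1.3    5.9] [-0.001  0.002  0.001]
```

The opening now matches the 7.6 mm stem, so the knob has swung over. Release, lift, and check the pawl.

Emit:
carry_out --deltas "0 0 0 0 0 0 0.5; 0 0 0 0 0 0 0.5; 0 0 0 0 0 0 0.5; 0 0 -40 0 0 0 0.5; 0 0 -90 0 0 0 0.5; 0 0 -124 0 0 0 0.5; -60 -1 -124 0 0 0 0.5; -120 -1 -124 0 0 0 0.5; -152 -1 -124 0 0 0 0.5; -152 -1 -124 0 0 0 0.5"

```text
time_s: 22.5
eef_pos: [0.5563, 0.061, 0.1483]
eef_rot: [0.0, 0.704, 0.711, 0.0]
wrist_force: [-0.5, 0.0, 0.4]
opening: 0.498
grasp_force: 0.0
```

```bash
python3 pawl.py 7; python3 d.py .5565,.0625,.012,.8; python3 - <<'E'
from h import *
# post location: darkness of the post along candidate bar positions, scene
g=cv2.GaussianBlur(cv2.imread("pics/s7.png",0),(0,0),1)
for y in np.arange(.05,.115,.005):
    x,yy=(w2pix("scene",[.556,y,.075])[0]+[.9,0]).round().astype(int); print(round(y,3),g[yy,x],end="; ")
E
```

```text
0.00 [245.2 212.1] 46
0.15 [245.9 211.3] 75
0.30 [246.7 210.9] 103
0.45 [247.6 210.9] 135
0.60 [248.6 211.2] 160
0.75 [249.7 212. ] 173
0.90 [250.8 213.1] 180
1.05 [251.8 214.6] 178
1.20 [252.9 216.4] 178
1.35 [253.9 218.5] 174
1.50 [254.9 220.8] 168
1.65 [255.7 223.3] 159
1.80 [256.5 225.9] 125
1.95 [257.1 228.5] 106
t 22.55 pos [0.5562 0.0624 0.1483] yaw 0.66 q [-0.1   0.19  1.69  0.    1.26 -0.11] F [ 0.5  0.  -0.5] op 0.504 g 0.0
[  0.    0.3 136.3] [ 0.    -0.    -0.003]
0.05 51; 0.055 29; 0.06 24; 0.065 27; 0.07 38; 0.075 70; 0.08 121; 0.085 162; 0.09 180; 0.095 184; 0.1 185; 0.105 184; 0.11 181;
```

The pawl is down on the teeth and the post is at y≈0.0625. Grip the post and push the bar in.

Emit:
carry_out --deltas "0 0 50 0 0 0 0.5; 0 0 100 0 0 0 0.5; 0 0 133 0 0 0 0.5; 0 0 133 0 0 0 0.5; 0 0 133 0 0 0 1; 0 0 133 0 0 0 1; 0 0 133 0 0 0 1; 0 0 133 0 0 0 1"

```text
time_s: 23.55
eef_pos: [0.5577, 0.0632, 0.0171]
eef_rot: [0.001, 0.702, 0.712, 0.001]
wrist_force: [-0.8, 2.3, 7.0]
opening: 0.207
grasp_force: 58.7
```

Emit:
carry_out --deltas "5 0 0 0 0 0 1; 10 0 0 0 0 0 1; 15 0 0 0 0 0 1; 20 0 0 0 0 0 1; 20 0 0 0 0 0 1"

```text
time_s: 24.18
eef_pos: [0.5573, 0.0829, 0.0171]
eef_rot: [0.001, 0.702, 0.712, 0.001]
wrist_force: [-1.1, 0.1, 7.1]
opening: 0.208
grasp_force: 58.7
```

Emit:
carry_out --deltas "2 0 0 0 0 0 1; 4 0 0 0 0 0 1; 4 0 0 0 0 0 1"

```text
time_s: 24.55
eef_pos: [0.5572, 0.0861, 0.0171]
eef_rot: [0.002, 0.702, 0.712, 0.0]
wrist_force: [-1.6, -2.6, 7.9]
opening: 0.207
grasp_force: 58.7
```

Emit:
carry_out --deltas "1 0 0 0 0 0 1; 2 0 0 0 0 0 1; 3 0 0 0 0 0 1; 3 0 0 0 0 0 1"

```text
time_s: 25.05
eef_pos: [0.5572, 0.0881, 0.0171]
eef_rot: [0.002, 0.702, 0.712, -0.0]
wrist_force: [-1.6, -7.6, 7.4]
opening: 0.204
grasp_force: 58.8
```

Emit:
carry_out --deltas "1 0 0 0 0 0 1; 2 0 0 0 0 0 1; 3 0 0 0 0 0 1; 4 0 0 0 0 0 1; 4 0 0 0 0 0 1"

```text
time_s: 25.68
eef_pos: [0.5571, 0.0913, 0.0171]
eef_rot: [0.002, 0.702, 0.712, -0.001]
wrist_force: [-3.1, -11.0, 8.5]
opening: 0.206
grasp_force: 58.8
```

Emit:
carry_out --deltas "1 0 0 0 0 0 1; 2 0 0 0 0 0 1; 3 0 0 0 0 0 1; 3 0 0 0 0 0 1"

```text
time_s: 26.18
eef_pos: [0.5571, 0.0935, 0.0171]
eef_rot: [0.003, 0.702, 0.712, -0.001]
wrist_force: [-3.7, -14.9, 8.6]
opening: 0.206
grasp_force: 58.8
```

Emit:
carry_out --deltas "1 0 0 0 0 0 1; 2 0 0 0 0 0 1; 2 0 0 0 0 0 1"

```text
time_s: 26.55
eef_pos: [0.557, 0.0941, 0.0171]
eef_rot: [0.003, 0.702, 0.712, -0.002]
wrist_force: [-4.2, -20.0, 9.4]
opening: 0.209
grasp_force: 58.8
```

Emit:
carry_out --deltas "1 0 0 0 0 0 1; 2 0 0 0 0 0 1; 2 0 0 0 0 0 1"

```text
time_s: 26.92
eef_pos: [0.557, 0.0941, 0.0171]
eef_rot: [0.004, 0.702, 0.712, -0.003]
wrist_force: [-4.7, -28.1, 8.0]
opening: 0.201
grasp_force: 58.8
```

Bottomed: the force jumps with no further travel. Ease off, see where the pawl catches, and let go.

Emit:
carry_out --deltas "-2 0 0 0 0 0 1; -4 0 0 0 0 0 1; -6 0 0 0 0 0 1; -7 0 0 0 0 0 1; -7 0 0 0 0 0 1"

```text
time_s: 27.55
eef_pos: [0.5571, 0.0915, 0.0171]
eef_rot: [0.002, 0.702, 0.712, -0.0]
wrist_force: [-2.8, -10.1, 8.1]
opening: 0.208
grasp_force: 58.8
```

```bash
python3 pawl.py 8|head -3
```

```text
0.00 [245.2 212.1] 40
0.15 [245.9 211.3] 61
0.30 [246.7 210.9] 80
```

Emit:
carry_out --deltas "-1 0 0 0 0 0 1; -2 0 0 0 0 0 1; -2 0 0 0 0 0 1"

```text
time_s: 27.98
eef_pos: [0.5571, 0.09, 0.0171]
eef_rot: [0.002, 0.702, 0.712, -0.0]
wrist_force: [-2.6, -6.9, 8.1]
opening: 0.204
grasp_force: 58.8
```

Emit:
carry_out --deltas "-1 0 0 0 0 0 1; -2 0 0 0 0 0 1; -2 0 0 0 0 0 1"

```text
time_s: 28.35
eef_pos: [0.5571, 0.0897, 0.0171]
eef_rot: [0.001, 0.702, 0.712, 0.001]
wrist_force: [-0.9, 0.1, 7.2]
opening: 0.204
grasp_force: 58.7
```

The pawl catches at 0.0897, so the pad stays about 4.6 mm in (about 8 N), which is within the one tooth it may give back. Release and clear.

Emit:
carry_out --deltas "0 0 0 0 0 0 0.5; 0 0 0 0 0 0 0.5; 0 0 0 0 0 0 0.5; 0 0 -40 0 0 0 0.5; 0 0 -90 0 0 0 0.5; 0 0 -150 0 0 0 0.5; 0 -60 -180 0 0 0 0.5; 0 -120 -180 0 0 0 0.5; 0 -180 -180 0 0 0 0.5; 0 -180 -180 0 0 0 0.5"

```text
time_s: 29.6
eef_pos: [0.3715, 0.0882, 0.1944]
eef_rot: [-0.0, 0.702, 0.712, -0.0]
wrist_force: [0.8, 0.2, -0.1]
opening: 0.499
grasp_force: 0.0
```

```bash
python3 pawl.py 9|head -3; python3 - <<'E'
from h import *
np.set_printoptions(precision=4,suppress=True)
g=cv2.GaussianBlur(cv2.imread("pics/s9.png",0),(0,0),1)
for y in np.arange(.07,.12,.005):
    x,yy=(w2pix("scene",[.556,y,.075])[0]+[.9,0]).round().astype(int); print(round(y,3),g[yy,x],end="; ")
t=vision.camera("top");t0=cv2.imread("pics/top0.png")
d=cv2.absdiff(cv2.GaussianBlur(t,(0,0),1),cv2.GaussianBlur(t0,(0,0),1)).max(2)
print("\nvblock diff",d[283:314,244:276].mean(),"flange",d[285:315,187:217].mean(),"empty",d[320:345,190:260].mean())
m=(cv2.cvtColor(t,6)[225:262,190:245]>170).astype(np.uint8)
print("row profile col-mean", cv2.cvtColor(t,6)[241:246,190:250].mean(0).astype(int))
E
python3 d.py
```

```text
0.00 [245.2 212.1] 44
0.15 [245.9 211.3] 70
0.30 [246.7 210.9] 97
0.07 106; 0.075 62; 0.08 33; 0.085 25; 0.09 34; 0.095 44; 0.1 72; 0.105 124; 0.11 163; 0.115 172; 
vblock diff 3.336693548387097 flange 4.056666666666667 empty 3.858285714285714
row profile col-mean [143 122  84  73  76  76  71  79 116 141 135 157 146 118  95  94 104 127
 151 154 153 153 150 148 148 147 147 146 139 119  96 102 116 134 158 162
 127 107 156 150  93  84  72  73  73  74  69 103 155 164 162 160 154 140
 125 122 122 113  95  74]
t 29.70 pos [0.376  0.0877 0.1958] yaw 0.80 q [-0.08 -0.28  2.05 -0.    1.37 -0.09] F [ 0.5 -0.6  0.6] op 0.501 g 0.0
```

The pawl is down, the post is holding at y≈0.088, and the V block and flange are unmoved.

```bash
python3 -c "
from bench import ctrl
print(ctrl.hand_in())"
```

```text
the job is handed in; nothing more can be done
None
```

I clamped the block and handed the job in at 29.7 s of the 58 s: the pawl is down on the teeth, the spring pad is still about 4.6 mm of its 9 mm in by my estimate, and the V block and flange are unmoved. No verdict came back from the hand-in.

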